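# Find the high spot of a bowed spindle in V-blocks with a dial indicator

## Robot

A 7-joint arm with a two-finger parallel gripper is mounted at the origin on a cart in front of the work surface, level with it; the furniture and walls round the work are solid. World frame = base frame: x ahead of the robot, y to its left, z up, the work surface at z = 0. Lengths are in mm, angles in rad, forces in N, time in s.
With the tool pointing down it reaches from about 350 to 900 mm from the base axis. Payload 7.2 kg.
Tool frame: the origin (TCP) lies at the very end of the fingers, on their centre line; the grasp point (between the pads) lies 19 mm behind it; z points along the fingers, y is the line along which they close (so a half turn about z gives the same grasp; the last joint's range is limited). The gripper opens to 88 mm and grips with 3 to 60 N. Pads are 20 mm wide; open, the fingers measure 115 mm over their backs; the gripper's body (75 mm by 178 mm) begins 61 mm behind the grasp point.
Start: joints at [1.213, 0.411, -0.013, 1.596, 0.006, 1.134, -0.082], TCP at [178.588, -598.945, 222.653] pointing down, gripper open.
Joint ranges: [-2.95, 2.95], [-0.29, 1.99], [-1.47, 1.44], [0.14, 2.54], [-1.03, 4.17], [0.13, 1.85], [-2.86, 2.86]. Speed limits (rad/s): [2.39, 2.39, 3.01, 3.01, 3.14, 3.14, 3.14].

## Interface

Orientations are given as a unit quaternion [x, y, z, w].
In Python, from workcell import readout, viewer, job, spotter gives the robot as it stands.
- The arm moves only by the shell command python3 -m crank 'ROWS' [OPENING] [FORCE]. ROWS is a JSON object of lists of equal length, an entry for each row: "translation": the shift along the tool's x, y, z in units of 50 mm (1.0 is 50 mm), a list of three; "twist": the turn about the tool's z in units of 5 degrees (1.0 is 5 degrees). A call has 1 to 12 rows; each row shifts and turns the commanded pose from where the row before left it, along the tool's axes as they then stand; what a row does not reach is not made up. A row lasts 1/8 s, in which the tool goes at most 62.5 mm and 10.7 degrees, less where a joint would pass 70% of its speed; a pose out of reach is approached as far as the arm can. A call is refused whole if a number of a shift passes 1 or a number of a turn 1, either way. A call with a gripper value outside its range is refused whole. OPENING is the opening, from 0 (shut) to 1 (fully open), set as the call begins (- or left out, the last holds). The fingers move at their own pace and stop on an object; FORCE is the grip in N (left out, the last holds). Time passes only in rows, so rows that do not move let the fingers close. It gives the time, the measured TCP pose, the force, the opening and the grip force at its end, in the units of the state.
- readout.sense(): the state, without advancing time (a new reading comes with each control period).
- viewer.snapshot(name): name is "scene" or "side" or "wrist"; returns the picture (420x560x3 uint8, red, green, blue); there is no depth.
- viewer.calibration(name): a dict with "camera_matrix" (3x3 intrinsics, pixels), "R" (3x3) and "t" (3): a world point X has camera coordinates R X + t. Camera axes: x right, y down, z forward; pixel columns grow to the right and rows downward; lengths in mm; the calibration is good to about 2 mm. A picture is of the moment at which its call begins: read the wrist's pose just before it. calibration takes no time and is no camera call; for the wrist camera it gives the pose at the moment of the call.
- job.hand_in(): hands the job in; it is judged then, once.
Trained networks look in the newest picture that a camera, given by its name, has taken for a name from the list of things; names that differ only in an ending like _2 or _b are one class to them, and where a whole thing is asked for, a point or a joint stands for the part that bears it (a point fixed in the world has none). Each returns a list of dicts, best first, with "confidence" (0 to 1); they miss things now and then, are a little off and sometimes report something else, mostly with a low value. They report only what shows in the picture. A call takes as long as a camera call.
- spotter.spot_in(camera, target): "position" ([column, row] as shares, 0 to 1, of the picture: columns of its width, rows of its height, amid what is visible of it).
- spotter.regions_of(camera, target): "pixels" (420x560 bool, what is visible of it) and "position" ([column, row] as shares, 0 to 1, of the picture: columns of its width, rows of its height, amid what is visible of it).
The state is a dict: "time_s": time; "joints": joint angles; "joint_vel": joint speeds; "effort": joint torques, N m; "tcp_pos": TCP position; "orientation": TCP orientation; "force": force on the tool from outside, world axes, zero at the start; "wrist_torque": the same for the moment, N m; "grip_width": finger opening in mm; "grasp_force": force on a finger pad.
Only numpy, scipy, OpenCV 4.12 (cv2) and the standard library are available. Lean on these libraries where they do the work, as an engineer would, in place of code of your own. Each camera call takes 0.05 s, during which the arm holds its last target. There are 200 camera calls.

## Task

The hand-wheel spindle lying in the V-blocks is bowed: lower the indicator head by its top knob until the plunger rides on the spindle and the needle stands in the green arc, about four o'clock. Then turn the spindle in the V-blocks by its hand wheel, holding the wheel lightly, until the high spot of the bow is under the plunger (the needle at its furthest clockwise), and leave it there with the plunger still on it, ready for straightening. Do not run the plunger to the end of its travel, do not lift or force the spindle out of the V-blocks, and leave the things lying around alone.

Things in the scene. Friction and masses are not known exactly. Their poses are not given: they have to be found in the camera images.
- gauge: Runout gauge, fixed to the table: dark granite plate 165 x 250 mm, top 28 mm high; two steel V-blocks 60 x 20 mm at y = -94 and +94 mm, tops 69 mm high; grey tower 160 mm high behind. Origin on the table straight under the plunger; x points from the dial to the tower, y along the spindle (left, seen from the robot), z up.
- axis (a point): Point of the gauge on the axis of the seated spindle, straight under the plunger, 70 mm above the table. Here the spindle is bowed by 2 mm: its top is 77 mm (low spot) to 81 mm (high spot) above the table, following the cosine of the angle from the high spot. On which side the high spot lies is not known; it never starts within 40 degrees of the top.
- head (a joint): Height of the measuring head (knob, dial and plunger) on the tower's vertical slide: 0 = fully up, grows downward, in m, to 0.045. The slide is stiff (about 8 N of friction) and stays where it is left.
- knob (a point): Centre of the black round knob on top of the head: 26 mm diameter, 22 mm high, axis vertical, 48 mm behind the plunger, on a 13 mm stem. Grip it and push straight down to lower the head, pull to raise it. The dial (68 mm diameter, 24 mm thick) stands in front of it, the dial's top 15 mm below the knob's centre.
- plunger: Sprung plunger of the indicator, 5 mm diameter, hanging from the dial, with a 6 mm ball end; origin at the ball's lowest point, so on the surface it rides on; 105 mm above the table with the head fully up. It pushes back with about 0.8 N at first touch, 1.7 N at the end of its 12 mm travel; the hard stop there must not be reached.
- needle (a joint): Red needle of the dial, rad: 0 = twelve o'clock with the plunger free, grows clockwise seen from the front (robot's side) as the plunger is pushed in; a full turn is 16 mm of plunger travel (0.3927 rad per mm), end of travel at 4.71. Green arc: three o'clock (1.57) to five o'clock (2.62). It swings 1.57 rad over a turn of the spindle.
- spindle: Steel spindle, 18 mm diameter, 272 mm long, about 0.75 kg, lying loose in the V-blocks; it turns there with little friction and stays where left. Origin on its axis midway between the V-blocks, y along the axis; z points to the white paint mark on the wheel's rim, which says nothing about the bow. Collars keep it within 2 mm along the V-blocks.
- wheel (a point): Centre of the spindle's black knurled hand wheel, 140 mm to the -y side of its origin: 64 mm diameter, 16 mm wide along the axis, 26 mm hub on the inner side, 28 mm free between wheel and V-block, open outside. Pinch the rim across its width from above with a light grip, 3 to 6 N; over 25 N of the fingers on the spindle damages it.
- mallet: Rawhide mallet, 68 x 237 x 56 mm, lying behind the gauge; bystander.
- wax: Yellow block of beeswax, 30 x 46 x 18 mm, lying in front of the gauge; bystander.
- spool: Spool of rust-red thread, 34 mm diameter, 32 mm high, standing near the gauge; bystander.
- block: Dark brown hardwood setting block, 45 x 75 x 24 mm, lying to the right of the gauge; bystander.

How it is judged (in metres and radians):
On the way:
1. head lowered until the plunger rides on the spindle with the needle in the green arc (three to five o'clock) (value of joint needle between 1.52 and 2.67 rad and contact force between plunger and spindle above 0.3 N), for 0.3 s.
At the end, for the whole second after the job is handed in: The plunger rests (over 0.3 N) on the high spot: its ball stands above 80.3 mm over the table (about 80.6 mm on the very top, so within about 25 degrees of it), needle past 0.4 rad; the spindle is still, seated in both V-blocks (within 2.5 mm in height, 3 mm sideways, 0.02 rad) (z of plunger in the frame of gauge above 0.0803 m and contact force between plunger and spindle above 0.3 N and value of joint needle above 0.4 rad and angular speed of spindle below 0.1 rad/s and not (z of spindle in the frame of gauge above 0.0725 m or x of spindle in the frame of gauge above 0.003 m or x of spindle in the frame of gauge below -0.003 m or angle between the y axis of spindle and the y axis of gauge, either way round above 0.02 rad)); the robot touches nothing.
It fails at once if plunger driven to the end of its travel, or pressed on the spindle with more than 5 N (value of joint needle above 4.6 rad or contact force between plunger and spindle above 5 N).
It fails at once if fingers load the spindle with more than 25 N (contact force between the fingers and spindle above 25 N).
It fails at once if spindle lifted or forced out of the V-blocks (over 2.5 mm up, 3 mm sideways or 0.02 rad askew) (z of spindle in the frame of gauge above 0.0725 m or x of spindle in the frame of gauge above 0.003 m or x of spindle in the frame of gauge below -0.003 m or angle between the y axis of spindle and the y axis of gauge, either way round above 0.02 rad).
It fails at once if a bystander moved by more than 15 mm (distance of any of mallet, wax, spool, block from where it was at the start of the episode above 0.015 m).
It also fails if it takes over 72 s, if anything falls off the work surface, if the arm or the gripper's body presses on something with over 40 N, if the wrist force passes 120 N, or if a joint passes its speed limit or range.

## Working session

There is one attempt and no reset: what is moved stays moved. The work goes in short steps, Python scripts to look and compute and a shell command to move; the robot and the scene stay as the last step left them, time stands still between calls to the robot, and variables do not carry over. Pictures are saved under pics/ and viewed, at most 10 in all, crops included, and the job is handed in when it is done.

```bash
mkdir -p pics; ls; python3 - <<'E'
from workcell import readout, viewer, job, spotter
import cv2,numpy as np
s=readout.sense(); print({k:np.round(v,3).tolist() for k,v in s.items()})
ims=[]
for c in ("scene","side"):
    im=viewer.snapshot(c); cv2.imwrite(f"pics/{c}0.png",im[:,:,::-1])
    ims.append(im)
    k=viewer.calibration(c); print(c,{a:np.round(b,3).tolist() for a,b in k.items()})
    for t in ("gauge","knob","plunger","needle","spindle","wheel","mallet","wax","spool","block"):
        r=spotter.spot_in(c,t)
        print(t,[(round(d["confidence"],2),np.round(np.array(d["position"])*[560,420],1).tolist()) for d in r[:2]])
cv2.imwrite("pics/both0.png",cv2.resize(np.vstack(ims),(560,840))[:,:,::-1])
E
```

```text
pics
{'time_s': 0.0, 'joints': [1.213, 0.412, -0.013, 1.597, 0.006, 1.134, -0.082], 'joint_vel': [0.002, -0.002, 0.001, 0.0, 0.0, 0.0, 0.001], 'effort': [0.001, -58.796, 0.642, -29.107, -0.054, 0.019, 0.0], 'tcp_pos': [178.441, -598.456, 221.835], 'orientation': [0.99, 0.144, -0.0, -0.001], 'force': [-0.241, -0.353, 0.826], 'wrist_torque': [0.032, 0.049, 0.053], 'grasp_force': 0.0, 'grip_width': 87.738}
scene {'camera_matrix': [[436.971, 0.0, 276.66], [0.0, 436.971, 206.367], [0.0, 0.0, 1.0]], 'R': [[-0.515, -0.857, 0.018], [-0.573, 0.329, -0.751], [0.638, -0.397, -0.66]], 't': [334.905, 420.029, 658.768]}
gauge [(0.9, [311.3, 240.7]), (0.54, [246.9, 222.7])]
knob [(0.82, [316.9, 200.4])]
plunger []
needle []
spindle [(0.64, [338.9, 229.2])]
wheel [(0.86, [341.2, 231.2])]
mallet [(0.63, [244.9, 220.4])]
wax [(0.67, [357.6, 290.0])]
spool [(0.86, [246.1, 287.0])]
block [(0.74, [336.2, 229.9]), (0.66, [378.3, 198.8])]
side {'camera_matrix': [[537.948, 0.0, 278.94], [0.0, 537.948, 203.926], [0.0, 0.0, 1.0]], 'R': [[-1.0, -0.012, 0.025], [-0.028, 0.401, -0.916], [0.001, -0.916, -0.402]], 't': [566.633, 151.613, 1358.865]}
gauge [(0.84, [295.0, 239.2])]
knob [(0.85, [299.6, 195.1])]
plunger []
needle []
spindle [(0.97, [303.9, 223.7])]
wheel [(0.95, [304.9, 226.9])]
mallet [(0.91, [235.7, 256.9])]
wax [(0.71, [343.2, 243.0])]
spool [(0.51, [304.3, 287.6])]
block [(0.43, [266.1, 210.7])]
```

View pics/scene0.png

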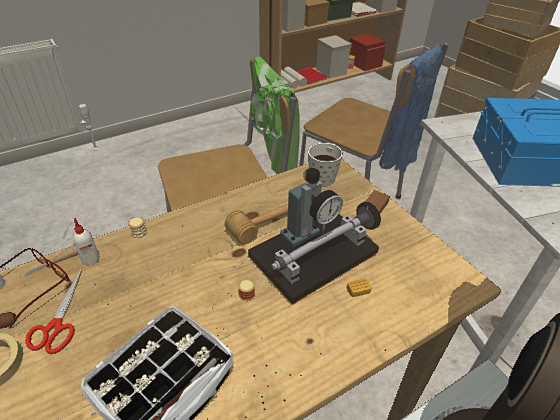

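View pics/side0.png

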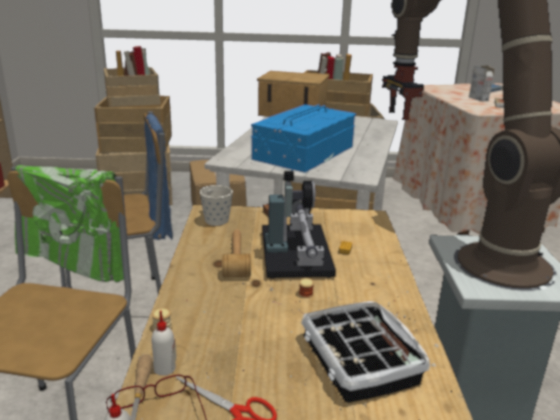

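```bash
cat > h.py <<'E'
import numpy as np, cv2
from workcell import readout, viewer, job, spotter
def ray(k,px):
    K,R,t=map(np.array,(k["camera_matrix"],k["R"],k["t"]))
    d=R.T@np.linalg.solve(K,[px[0],px[1],1.]); return -R.T@t, d/np.linalg.norm(d)
def tri(obs):
    A=np.zeros((3,3));b=np.zeros(3);rs=[ray(k,p) for k,p in obs]
    for o,d in rs:
        P=np.eye(3)-np.outer(d,d);A+=P;b+=P@o
    X=np.linalg.solve(A,b); return X,[round(float(np.linalg.norm((np.eye(3)-np.outer(d,d))@(X-o))),1) for o,d in rs]
def proj(k,X):
    K,R,t=map(np.array,(k["camera_matrix"],k["R"],k["t"])); p=K@(R@X+t); return p[:2]/p[2]
def atz(k,px,z):
    o,d=ray(k,px); return o+d*(z-o[2])/d[2]
E
python3 - <<'E'
from h import *
a,b=viewer.calibration("scene"),viewer.calibration("side")
for n,p,q in (("knob",(316.9,200.4),(299.6,195.1)),("wheel",(341.2,231.2),(304.9,226.9)),("wax",(357.6,290),(343.2,243)),("spool",(246.1,287),(304.3,287.6)),("block",(378.3,198.8),(266.1,210.7)),("mallet",(244.9,220.4),(235.7,256.9))):
    X,e=tri([(a,p),(b,q)]); print(n,X.round(1),e)
E
```

```text
knob [522.1 -14.8 168.3] [1.9, 1.9]
wheel [505.2 -79.7  56. ] [7.1, 7.1]
wax [395.4 -45.   16. ] [8.8, 8.8]
spool [509.2 159.3  15.8] [1.1, 1.1]
block [ 608.5 -291.6   -4.1] [1.0, 1.0]
mallet [668.6  76.7  40.8] [1.3, 1.3]
```

Scene picture: gauge at about (315,240), with the black knob at (312,175), dial (328,207), hand wheel (370,212) and wax (358,288); the spool is at (247,289) and the mallet head at (242,228). In the side picture the gauge is at (295,240), knob about (289,177). The networks mark the whole part instead of the points, so I'll enlarge.

```bash
python3 - <<'E'
import cv2,numpy as np
a=cv2.imread("pics/scene0.png")[160:310,240:400]; b=cv2.imread("pics/side0.png")[160:290,220:360]
a=cv2.resize(a,None,fx=2.5,fy=2.5,interpolation=2); a=cv2.resize(a,(400,375))
b=cv2.resize(b,None,fx=2.857,fy=2.857,interpolation=2)[:371]
c=np.zeros((375,800,3),np.uint8); c[:a.shape[0],:400]=a; c[:b.shape[0],400:400+b.shape[1]]=b[:, :400]
cv2.imwrite("pics/crop0.png",c)
E
```

```text
(no output)
```

View pics/crop0.png

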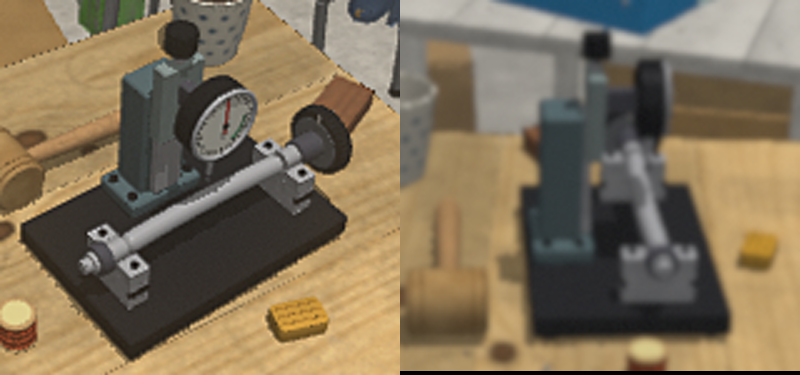

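```bash
python3 - <<'E'
from h import *
a,b=viewer.calibration("scene"),viewer.calibration("side")
K=tri([(a,(312.4,176.4)),(b,(289,175.8))]); print("knob",K)
S=tri([(a,(274.4,266)),(b,(311.4,252.4))]); print("spindle +y end",S)
print("wheel at z70", atz(a,(368.8,215.2),70))
print("end at z70", atz(a,(274.4,266),70), atz(b,(311.4,252.4),70))
for p,z in (((249.6,251.2),28),((378,246),28),((292,296),28)): print("plate",atz(a,p,z))
for p in ((267.3,275.5),(334.8,274.5)): print("plate side z0",atz(b,p,0))
for n,p,q in (("wax",(359.5,287.5),(350,248)),): print(n,atz(a,p,9),atz(b,(345,247),9))
s=readout.sense(); print(s["tcp_pos"])
k=viewer.calibration("wrist");R=np.array(k["R"]);print("wristcam pos",-R.T@k["t"],"fwd",R[2])
E
```

```text
knob (array([548.06848393, -17.67556139, 214.23498759]), [0.6, 0.6])
spindle +y end (array([491.38227463, 102.09918941,  71.68490501]), [2.3, 2.3])
wheel at z70 [ 512.65132109 -163.14457592   70.        ]
end at z70 [490.06241128 102.93669183  70.        ] [492.43038987  95.36984897  70.        ]
plate [585.68359902 109.32844642  28.        ]
plate [ 454.27479258 -149.56405279   28.        ]
plate [435.13401525  93.67408546  28.        ]
plate side z0 [593.51338731  87.50812432   0.        ]
plate side z0 [431.86341901  74.27985636   0.        ]
wax [393.54694363 -50.00259495   9.        ] [395.50922414 -50.15823561   9.        ]
[ 178.54666772 -598.94716078  222.65006747]
wristcam pos [ 242.20071954 -580.18654853  384.46954978] fwd [-0.23985931 -0.07129414 -0.96818627]
```

The enlarged crops show the knob at scene (312.4,176.4) and side (289,175.8), which puts it near (548,-18,214). The spindle's left end and the wheel (368.8,215.2) give a gauge yaw of about +4.7°. Next I move over the gauge for the wrist view.

```bash
python3 -m crank '{"translation":[[0,0,-0.72],[0,0,-0.72],[0,0,-0.72],[0.7,-0.85,0],[0.7,-0.85,0],[0.7,-0.85,0],[0.7,-0.85,0],[0.7,-0.85,0],[0.7,-0.85,0],[0.7,-0.85,0],[0.7,-0.85,0],[0.7,-0.85,0]],"twist":[0.8,0.8,0.76,0,0,0,0,0,0,0,0,0]}' && python3 -m crank '{"translation":[[0.6,-0.7,0],[0.6,-0.7,0],[0.56,-0.7,0],[0,0,0],[0,0,0],[0,0,0]],"twist":[0,0,0,0,0,0]}'
python3 - <<'E'
from h import *
s=readout.sense(); print(s["time_s"],s["tcp_pos"],s["orientation"])
k=viewer.calibration("wrist"); im=viewer.snapshot("wrist"); cv2.imwrite("pics/w1.png",im[:,:,::-1])
print(k["camera_matrix"])
for n,X in (("knob",(548,-17.7,214)),("wheel",(512,-163,70)),("plate",(500,-22,28))): print(n,proj(k,np.array(X)))
for t in ("knob","wheel","spindle","gauge"):
    print(t,[(round(d["confidence"],2),np.round(np.array(d["position"])*[560,420],1).tolist()) for d in spotter.spot_in("wrist",t)[:2]])
E
```

```text
time_s: 2.6
tcp_pos: [461.2, -189.9, 331.0]
orientation: [0.999, 0.042, 0.0, 0.0]
force: [0.9, 0.3, -0.1]
grip_width: 87.8
grasp_force: 0.0
time_s: 3.35
tcp_pos: [538.9, -80.9, 330.7]
orientation: [0.999, 0.041, -0.0, 0.0]
force: [1.3, -0.4, -0.4]
grip_width: 87.6
grasp_force: 0.0
3.35 [538.85258247 -80.85677811 330.73746109] [ 9.99165520e-01  4.08429200e-02 -2.18218488e-05  3.44655673e-04]
[[338.46343283   0.         280.33648849]
 [  0.         338.46343283 213.76842854]
 [  0.           0.           1.        ]]
knob [205.14136049 190.75604483]
wheel [341.94335731 206.61865479]
plate [235.77247481 200.12815267]
knob [(0.64, [250.1, 267.5])]
wheel [(0.73, [282.7, 205.5])]
spindle [(0.77, [277.8, 206.3])]
gauge [(0.61, [233.6, 174.4])]
```

View pics/w1.png

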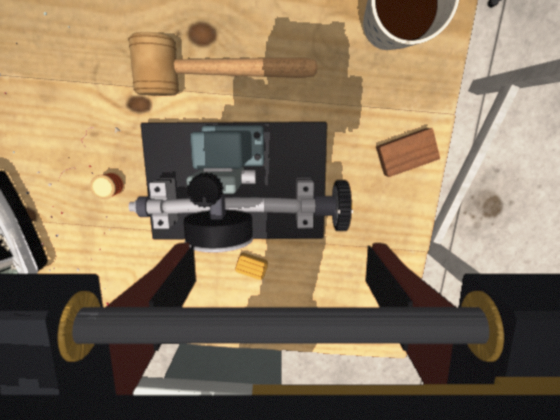

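The wrist view shows the knob at (205,188), wheel (342,205), plate 142–327 × 122–240 with edges parallel to the picture, so the yaw is right. These are within 3 px of my prediction.

```bash
python3 - <<'E'
from h import *
a,b,w=[viewer.calibration(c) for c in("scene","side","wrist")]
s=readout.sense();T=np.array(s["tcp_pos"]);q=s["orientation"]
from scipy.spatial.transform import Rotation as Ro
R=Ro.from_quat(q).as_matrix(); print("tool x",R[:,0])
K,e=tri([(a,(312.4,176.4)),(b,(289,175.8)),(w,(205,188))]); print("knob",K,e)
W,e=tri([(a,(368.8,215.2)),(w,(342,205))]); print("wheel",W,e, "wrist at 102", atz(w,(342.5,205),90))
for n,g in (("knob",K+[0,0,-11]),("wheel",W+[0,0,16])):
    print(n,"target",g.round(1),"tool shift units",(R.T@(g-T)/50).round(3))
E
```

```text
tool x [9.96574126e-01 8.27041586e-02 1.84087781e-04]
knob [549.00661065 -17.28719952 214.0618151 ] [1.2, 1.0, 1.7]
wheel [ 513.76740219 -162.95727474   68.96727552] [1.0, 1.0] wrist at 102 [ 518.93382153 -158.36256767   90.        ]
knob target [549.  -17.3 203.1] tool shift units [ 0.3   -1.235  2.554]
wheel target [ 513.8 -163.    85. ] tool shift units [-0.644  1.61   4.917]
```

```bash
python3 -m crank '{"translation":[[0.15,-0.62,0],[0.15,-0.615,0],[0,0,0.7],[0,0,0.7],[0,0,0.7],[0,0,0.53],[0,0,0],[0,0,0]],"twist":[0,0,0,0,0,0,0,0]}' && python3 -m crank '{"translation":[[0,0,0],[0,0,0],[0,0,0],[0,0,0],[0,0,0],[0,0,0]],"twist":[0,0,0,0,0,0]}' 0.2 25
```

```text
time_s: 4.6
tcp_pos: [549.8, -16.6, 200.3]
orientation: [0.999, 0.042, 0.001, 0.0]
force: [-0.4, -0.2, -0.7]
grip_width: 88.2
grasp_force: 0.0
time_s: 5.35
tcp_pos: [549.1, -16.6, 199.1]
orientation: [0.999, 0.042, -0.0, 0.0]
force: [-0.8, 0.4, 0.5]
grip_width: 31.5
grasp_force: 0.0
```

```bash
python3 -m crank '{"translation":[[0,0,0],[0,0,0],[0,0,0],[0,0,0.08],[0,0,0.08],[0,0,0.08],[0,0,0.08],[0,0,0.08],[0,0,0.08],[0,0,0],[0,0,0]],"twist":[0,0,0,0,0,0,0,0,0,0,0]}' 0.2 25
python3 - <<'E'
from h import *
im=viewer.snapshot("scene"); cv2.imwrite("pics/s2.png",im[:,:,::-1])
cv2.imwrite("pics/s2c.png",cv2.resize(im[150:280,250:400,::-1],None,fx=4,fy=4,interpolation=2))
E
```

```text
time_s: 6.72
tcp_pos: [549.2, -17.3, 175.3]
orientation: [0.999, 0.042, 0.0, 0.0]
force: [-0.3, -5.6, 1.9]
grip_width: 25.2
grasp_force: 25.0
```

View pics/s2c.png

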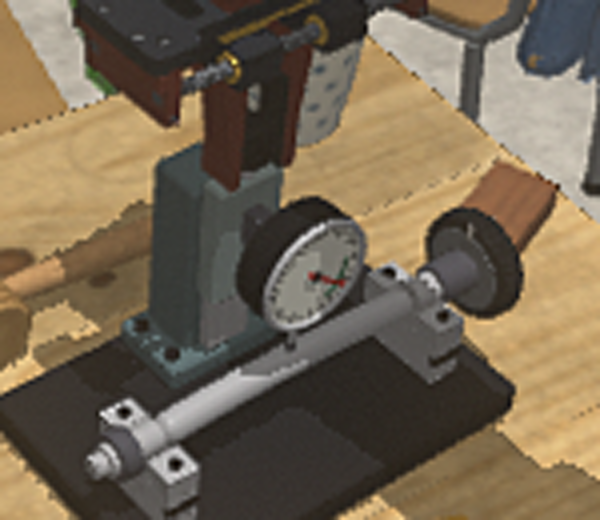

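The crop shows the fingers round the knob and the head lowered. The needle runs from pivot (315,276) to tip (342,282) at the green arc, so the plunger is already on the spindle. I'll rectify the dial to get the needle angle.

```bash
cat >> h.py <<'E'
GX=np.array([.9966,.0827,0]);GY=np.array([-.0827,.9966,0]);GZ=np.array([0,0,1.])
O=np.array([501.2,-21.3,0])
def needle(im,k,drop,save=None,z0=None):
    # dial plane patch: u = -gauge y (right from front), v = down, 6 px/mm, 80 mm wide
    zc=(214-15-34-drop) if z0 is None else z0
    C=O-13*GX+np.array([0,0,zc])
    src=np.float32([[0,0],[480,0],[480,480],[0,480]])
    dst=np.float32([proj(k,C-GY*((u-240)/6)-GZ*((v-240)/6)) for u,v in src])
    H=cv2.getPerspectiveTransform(src,dst)
    p=cv2.warpPerspective(im,H,(480,480),flags=cv2.INTER_CUBIC|cv2.WARP_INVERSE_MAP)
    f=p.astype(float); red=np.clip(f[...,0]-np.maximum(f[...,1],f[...,2])-25,0,None)
    yy,xx=np.mgrid[:480,:480]; red[(xx-240)**2+(yy-240)**2>170**2]=0
    if save: cv2.imwrite(save,p[:,:,::-1])
    if red.sum()<1: return None
    m=np.array([(red*xx).sum(),(red*yy).sum()])/red.sum()
    d=np.stack([xx-m[0],yy-m[1]],-1)
    c=np.einsum('ij,ija,ijb->ab',red,d,d)/red.sum(); w,v=np.linalg.eigh(c); a=v[:,1]
    return dict(mean=m.round(1),axis=float(np.arctan2(a[0],-a[1])),len=float(np.sqrt(w[1])),wid=float(np.sqrt(w[0])),n=int((red>0).sum()))
E
python3 - <<'E'
from h import *
k=viewer.calibration("scene")
a=cv2.imread("pics/scene0.png")[:,:,::-1];b=cv2.imread("pics/s2.png")[:,:,::-1]
print(needle(a,k,0,"pics/n0.png"));print(needle(b,k,24,"pics/n2.png"))
cv2.imwrite("pics/n.png",cv2.resize(np.hstack([cv2.imread("pics/n0.png"),cv2.imread("pics/n2.png")]),(800,400)))
E
```

```text
{'mean': array([241.1, 150.1]), 'axis': 3.1374635181269395, 'len': 53.87609941656381, 'wid': 6.1840502990908375, 'n': 4542}
{'mean': array([292.2, 262.8]), 'axis': -0.9195420920555802, 'len': 66.68398629317244, 'wid': 5.452029973727514, 'n': 4216}
```

View pics/n.png

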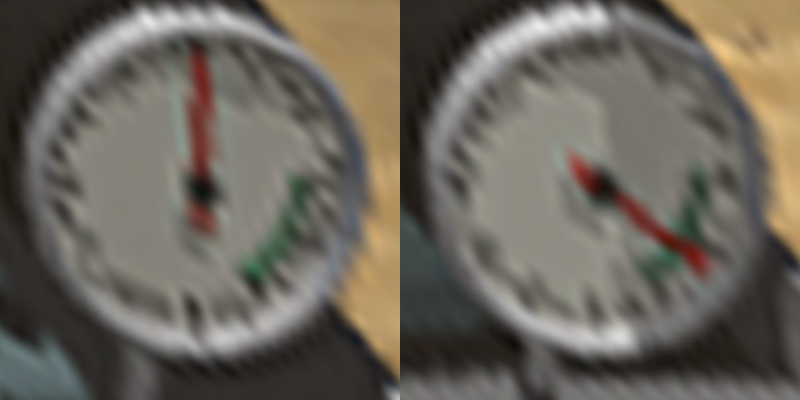

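The needle reads 2.22 rad, inside the green arc. Release the knob, rise and go over the wheel.

```bash
python3 -m crank '{"translation":[[0,0,0],[0,0,0],[0,0,0],[0,0,0],[0,0,-0.4],[0,0,-0.7],[-0.24,0.7,0],[-0.24,0.7,0],[-0.24,0.71,0],[-0.235,0.71,0],[0,0,0],[0,0,0]],"twist":[0,0,0,0,0,0,0,0,0,0,0,0]}' 0.6
python3 - <<'E'
from h import *
s=readout.sense();k=viewer.calibration("wrist"); im=viewer.snapshot("wrist"); cv2.imwrite("pics/w3.png",im[:,:,::-1])
ks=viewer.calibration("scene"); sc=viewer.snapshot("scene");print(needle(sc,ks,24)); print(s["tcp_pos"])
for z in (70,100): print(z,proj(k,np.array([513.3,-162,z])))
print("tip axis at z 90",proj(k,np.array([*s["tcp_pos"][:2],90])))
E
```

```text
time_s: 8.28
tcp_pos: [513.6, -160.3, 230.2]
orientation: [0.999, 0.042, 0.0, -0.0]
force: [-0.7, 0.3, 0.6]
grip_width: 52.6
grasp_force: 0.0
{'mean': array([300.7, 268.4]), 'axis': -0.9283707525673787, 'len': 63.04059555011633, 'wid': 5.608668411307209, 'n': 4317}
[ 513.55214095 -160.26487205  230.17953578]
70 [281.71435876 197.42928875]
100 [281.82433148 204.32116199]
tip axis at z 90 [279.91497422 201.45568033]
```

View pics/w3.png

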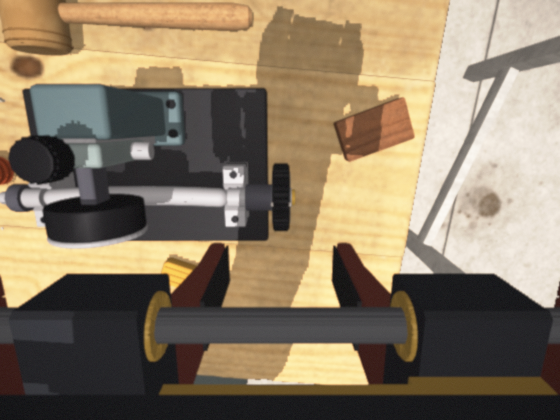

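Wrist picture: wheel at columns 273–290, rows 163–232, centre (281.5,197.5), matching the predicted (281.7,197.4). Now I descend astride the rim and pinch lightly.

```bash
python3 -m crank '{"translation":[[-0.008,0.034,0],[0,0,0],[0,0,0.6],[0,0,0.7],[0,0,0.7],[0,0,0.5],[0,0,0.3],[0,0,0.044],[0,0,0],[0,0,0]],"twist":[0,0,0,0,0,0,0,0,0,0]}' 0.37 4 && python3 -m crank '{"translation":[[0,0,0],[0,0,0],[0,0,0],[0,0,0],[0,0,0]],"twist":[0,0,0,0,0]}' 0.15 4
python3 - <<'E'
from h import *
print(needle(viewer.snapshot("scene"),viewer.calibration("scene"),24))
E
```

```text
time_s: 9.62
tcp_pos: [513.8, -163.0, 88.9]
orientation: [0.999, 0.042, 0.001, 0.0]
force: [0.8, -0.2, -0.8]
grip_width: 32.6
grasp_force: 0.0
time_s: 10.25
tcp_pos: [513.4, -162.4, 88.2]
orientation: [0.999, 0.042, 0.0, -0.0]
force: [-0.1, 3.5, 5.1]
grip_width: 15.9
grasp_force: 4.0
{'mean': array([295.8, 277.5]), 'axis': -0.7894516385032629, 'len': 57.900640865315765, 'wid': 4.739124645152856, 'n': 3952}
```

```bash
python3 -m crank '{"translation":[[0.043,0,0.002],[0.044,0,0.006],[0.042,0,0.01],[0.042,0,0.013],[0.04,0,0.017],[0.039,0,0.02],[0,0,0],[0,0,0]],"twist":[0,0,0,0,0,0,0,0]}'
python3 - <<'E'
from h import *
print(needle(viewer.snapshot("scene"),viewer.calibration("scene"),24))
E
```

```text
time_s: 11.3
tcp_pos: [525.8, -162.0, 84.4]
orientation: [0.999, 0.042, 0.0, 0.0]
force: [0.6, -0.1, -1.5]
grip_width: 16.0
grasp_force: 4.0
{'mean': array([314.9, 253.7]), 'axis': -1.1808926961906023, 'len': 57.99279225138923, 'wid': 6.2064942703528425, 'n': 4828}
```

```bash
python3 -m crank '{"translation":[[-0.039,0,-0.02],[-0.04,0,-0.017],[-0.042,0,-0.013],[-0.042,0,-0.01],[-0.044,0,-0.006],[-0.043,0,-0.002],[0,0,0],[0,0,0]],"twist":[0,0,0,0,0,0,0,0]}'
python3 - <<'E'
from h import *
print(needle(viewer.snapshot("scene"),viewer.calibration("scene"),24))
E
python3 -m crank '{"translation":[[-0.043,0,0.002],[-0.044,0,0.006],[-0.042,0,0.01],[-0.042,0,0.013],[-0.04,0,0.017],[-0.039,0,0.02],[0,0,0],[0,0,0]],"twist":[0,0,0,0,0,0,0,0]}'
python3 - <<'E'
from h import *
print(needle(viewer.snapshot("scene"),viewer.calibration("scene"),24,"pics/n5.png"))
E
```

```text
time_s: 12.35
tcp_pos: [513.1, -162.9, 88.0]
orientation: [0.999, 0.042, 0.0, 0.0]
force: [2.5, 0.2, -1.2]
grip_width: 15.9
grasp_force: 4.0
{'mean': array([297.8, 274.6]), 'axis': -0.841553798552232, 'len': 54.846563651711804, 'wid': 4.880676263292769, 'n': 3930}
time_s: 13.4
tcp_pos: [500.3, -164.0, 84.5]
orientation: [0.999, 0.042, -0.0, 0.0]
force: [0.3, -0.2, 3.1]
grip_width: 15.5
grasp_force: 4.0
{'mean': array([277.8, 275.5]), 'axis': 2.5082911588612165, 'len': 61.95783817942187, 'wid': 4.175534215123039, 'n': 3377}
```

```bash
python3 -m crank '{"translation":[[0,0,0],[0,0,0],[0,0,0],[0.1,0,-0.05],[0.1,0,0],[0.1,0,0],[0.08,0,0],[0,0,0],[0,0,0]],"twist":[0,0,0,0,0,0,0,0,0]}' 0.37 4
python3 - <<'E'
from h import *
print(needle(viewer.snapshot("scene"),viewer.calibration("scene"),24))
E
python3 -m crank '{"translation":[[0,0,0],[0,0,0],[0,0,0],[0,0,0],[0,0,0]],"twist":[0,0,0,0,0]}' 0.15 4
python3 - <<'E'
from h import *
print(needle(viewer.snapshot("scene"),viewer.calibration("scene"),24))
E
python3 -m crank '{"translation":[[-0.043,0,-0.009],[-0.043,0,-0.006],[-0.043,0,-0.002],[0,0,0],[0,0,0]],"twist":[0,0,0,0,0]}'
python3 - <<'E'
from h import *
print(needle(viewer.snapshot("scene"),viewer.calibration("scene"),24))
E
```

```text
time_s: 14.58
tcp_pos: [519.4, -162.3, 86.9]
orientation: [0.999, 0.042, -0.0, -0.0]
force: [-0.4, -0.2, 0.0]
grip_width: 32.1
grasp_force: 0.0
{'mean': array([283.1, 281.3]), 'axis': 2.4992515732930745, 'len': 61.10266377771236, 'wid': 4.404763295446196, 'n': 3588}
time_s: 15.25
tcp_pos: [519.5, -162.4, 87.1]
orientation: [0.999, 0.042, -0.0, 0.0]
force: [-0.6, -0.4, 0.6]
grip_width: 16.3
grasp_force: 4.0
{'mean': array([283.6, 282. ]), 'axis': 2.499256533805772, 'len': 61.15225585431664, 'wid': 4.39832571042522, 'n': 3564}
time_s: 15.92
tcp_pos: [513.2, -162.8, 87.9]
orientation: [0.999, 0.042, 0.0, 0.0]
force: [2.5, 0.4, -0.2]
grip_width: 16.1
grasp_force: 4.0
{'mean': array([276.6, 293.3]), 'axis': 2.6765341126561126, 'len': 55.87113066008037, 'wid': 5.40030781053551, 'n': 4197}
```

```bash
python3 -m crank '{"translation":[[-0.043,0,0.002],[-0.044,0,0.006],[-0.042,0,0.01],[0,0,0],[0,0,0]],"twist":[0,0,0,0,0]}'
python3 - <<'E'
from h import *
print(needle(viewer.snapshot("scene"),viewer.calibration("scene"),24))
E
python3 -m crank '{"translation":[[-0.042,0,0.013],[-0.04,0,0.017],[-0.039,0,0.02],[0,0,0],[0,0,0]],"twist":[0,0,0,0,0]}'
python3 - <<'E'
from h import *
print(needle(viewer.snapshot("scene"),viewer.calibration("scene"),24))
E
python3 -m crank '{"translation":[[0,0,0],[0,0,0],[0,0,0],[0.12,0,-0.09],[0.12,0,0],[0.12,0,0],[0.14,0,0.03],[0,0,0],[0,0,0]],"twist":[0,0,0,0,0,0,0,0,0]}' 0.37 4
python3 -m crank '{"translation":[[0,0,0],[0,0,0],[0,0,0],[0,0,0],[0,0,0]],"twist":[0,0,0,0,0]}' 0.15 4
python3 - <<'E'
from h import *
print(needle(viewer.snapshot("scene"),viewer.calibration("scene"),24))
E
```

```text
time_s: 16.6
tcp_pos: [506.4, -163.4, 87.0]
orientation: [0.999, 0.042, -0.0, 0.0]
force: [0.9, -0.6, 0.6]
grip_width: 15.8
grasp_force: 4.0
{'mean': array([265.1, 285.2]), 'axis': 2.7620363151535896, 'len': 63.36967228398266, 'wid': 5.312966010018745, 'n': 4315}
time_s: 17.27
tcp_pos: [500.3, -164.0, 84.4]
orientation: [0.999, 0.042, -0.0, 0.0]
force: [0.8, -0.1, 2.4]
grip_width: 15.8
grasp_force: 4.0
{'mean': array([260.4, 293.6]), 'axis': 2.879340675361126, 'len': 60.30569379280878, 'wid': 5.723964759779063, 'n': 4420}
time_s: 18.45
tcp_pos: [525.4, -161.8, 87.3]
orientation: [0.999, 0.042, -0.0, -0.0]
force: [0.0, -0.2, -0.5]
grip_width: 32.6
grasp_force: 0.0
time_s: 19.08
tcp_pos: [525.5, -161.9, 87.5]
orientation: [0.999, 0.042, -0.0, 0.0]
force: [-0.8, 1.0, 0.8]
grip_width: 15.8
grasp_force: 4.0
{'mean': array([261.3, 293.9]), 'axis': 2.878614149139444, 'len': 58.21164367209553, 'wid': 5.843570006243101, 'n': 4643}
```

```bash
python3 -m crank '{"translation":[[-0.043,0,-0.019],[-0.045,0,-0.015],[-0.046,0,-0.011],[0,0,0],[0,0,0]],"twist":[0,0,0,0,0]}'
python3 - <<'E'
from h import *
print(needle(viewer.snapshot("scene"),viewer.calibration("scene"),24))
E
python3 -m crank '{"translation":[[-0.046,0,-0.007],[-0.047,0,-0.003],[-0.047,0,0.001],[0,0,0],[0,0,0]],"twist":[0,0,0,0,0]}'
python3 - <<'E'
from h import *
print(needle(viewer.snapshot("scene"),viewer.calibration("scene"),24))
E
python3 -m crank '{"translation":[[-0.047,0,0.005],[-0.046,0,0.009],[-0.045,0,0.013],[0,0,0],[0,0,0]],"twist":[0,0,0,0,0]}'
python3 - <<'E'
from h import *
print(needle(viewer.snapshot("scene"),viewer.calibration("scene"),24))
E
```

```text
time_s: 19.75
tcp_pos: [518.8, -162.2, 89.7]
orientation: [0.999, 0.042, -0.0, -0.0]
force: [1.1, 0.8, -2.0]
grip_width: 16.1
grasp_force: 4.0
{'mean': array([251.8, 283.4]), 'axis': 2.973284289909414, 'len': 61.52196145352988, 'wid': 6.196324858813533, 'n': 4941}
time_s: 20.42
tcp_pos: [511.7, -163.0, 90.2]
orientation: [0.999, 0.042, -0.0, 0.0]
force: [1.4, -0.1, -0.5]
grip_width: 15.9
grasp_force: 4.0
{'mean': array([246.8, 289.4]), 'axis': 3.0912257614045364, 'len': 60.41309253631327, 'wid': 6.457291335649329, 'n': 5184}
time_s: 21.1
tcp_pos: [504.8, -163.6, 88.8]
orientation: [0.999, 0.042, -0.0, 0.0]
force: [1.6, 0.9, 2.3]
grip_width: 15.5
grasp_force: 4.0
{'mean': array([244. , 291.6]), 'axis': 3.1023718725393867, 'len': 63.15173916803853, 'wid': 5.89887320497121, 'n': 4726}
```

```bash
python3 -m crank '{"translation":[[0,0,0],[0,0,0],[0,0,0],[0.1,0,-0.03],[0.1,0,0],[0.1,0,0],[0.08,0,0.02],[0,0,0],[0,0,0]],"twist":[0,0,0,0,0,0,0,0,0]}' 0.37 4
python3 -m crank '{"translation":[[0,0,0],[0,0,0],[0,0,0],[0,0,0],[0,0,0]],"twist":[0,0,0,0,0]}' 0.15 4
python3 - <<'E'
from h import *
print(needle(viewer.snapshot("scene"),viewer.calibration("scene"),24))
E
python3 -m crank '{"translation":[[-0.046,0,-0.011],[-0.046,0,-0.007],[-0.047,0,-0.003],[-0.047,0,0.001],[0,0,0],[0,0,0]],"twist":[0,0,0,0,0,0]}'
python3 - <<'E'
from h import *
print(needle(viewer.snapshot("scene"),viewer.calibration("scene"),24))
E
python3 -m crank '{"translation":[[-0.047,0,0.005],[-0.046,0,0.009],[-0.045,0,0.013],[0,0,0],[0,0,0]],"twist":[0,0,0,0,0]}'
python3 - <<'E'
from h import *
im=viewer.snapshot("scene")
cv2.imwrite("pics/s6.png",im[:,:,::-1])
print(needle(im,viewer.calibration("scene"),24,"pics/n6.png"))
a=cv2.resize(im[150:280,270:400,::-1],(480,480),interpolation=2)
cv2.imwrite("pics/c6.png",cv2.resize(np.hstack([a,cv2.imread("pics/n6.png")]),(800,400)))
E
```

```text
time_s: 22.28
tcp_pos: [523.8, -161.9, 89.2]
orientation: [0.999, 0.042, -0.0, -0.0]
force: [-0.4, -0.9, 0.6]
grip_width: 32.8
grasp_force: 0.0
time_s: 22.9
tcp_pos: [523.9, -162.0, 89.4]
orientation: [0.999, 0.042, -0.0, 0.0]
force: [-0.5, 0.0, 1.2]
grip_width: 16.3
grasp_force: 4.0
{'mean': array([244.1, 291.9]), 'axis': 3.101930334760463, 'len': 63.439696495669956, 'wid': 5.914687207896902, 'n': 4754}
time_s: 23.7
tcp_pos: [514.7, -162.7, 90.5]
orientation: [0.999, 0.042, -0.0, 0.0]
force: [1.2, 0.2, 4.5]
grip_width: 16.1
grasp_force: 4.0
{'mean': array([243.8, 293.5]), 'axis': 3.104141335926346, 'len': 62.5101600042767, 'wid': 5.991380987714112, 'n': 4813}
time_s: 24.38
tcp_pos: [507.4, -163.4, 88.9]
orientation: [0.999, 0.042, -0.0, 0.0]
force: [1.0, 0.7, 3.6]
grip_width: 16.4
grasp_force: 4.0
{'mean': array([246.8, 289.6]), 'axis': 3.091564267888965, 'len': 60.733490894708005, 'wid': 6.440250540880362, 'n': 5197}
```

View pics/c6.png

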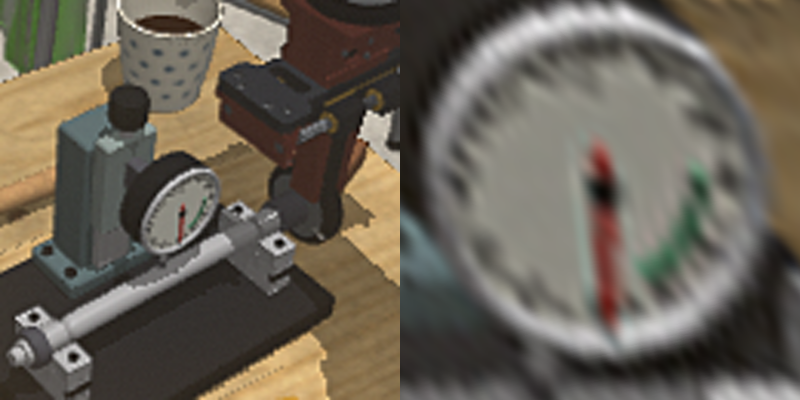

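The picture shows the gripper on the wheel, the spindle seated, and the needle just before six o'clock (rectified tip (612,335), pivot (602,190)). It peaked at about 3.104 and has now passed the top slightly (3.092), so I turn back about 10°.

```bash
python3 -m crank '{"translation":[[-0.045,0,0.015],[-0.044,0,0.017],[0,0,0],[0,0,0]],"twist":[0,0,0,0]}'
python3 - <<'E'
from h import *
print(needle(viewer.snapshot("scene"),viewer.calibration("scene"),24))
E
python3 -m crank '{"translation":[[0.044,0,-0.017],[0.045,0,-0.015],[0.045,0,-0.013],[0,0,0],[0,0,0]],"twist":[0,0,0,0,0]}'
python3 - <<'E'
from h import *
print(needle(viewer.snapshot("scene"),viewer.calibration("scene"),24))
E
python3 -m crank '{"translation":[[0.046,0,-0.009],[0,0,0],[0,0,0]],"twist":[0,0,0]}'
python3 - <<'E'
from h import *
print(needle(viewer.snapshot("scene"),viewer.calibration("scene"),24))
E
```

```text
time_s: 24.92
tcp_pos: [503.0, -163.7, 87.2]
orientation: [0.999, 0.042, -0.0, -0.0]
force: [0.9, -0.2, 0.5]
grip_width: 16.0
grasp_force: 4.0
{'mean': array([250.4, 286.1]), 'axis': 3.0259622847287644, 'len': 61.575536051534314, 'wid': 6.744515902024878, 'n': 5592}
time_s: 25.6
tcp_pos: [510.2, -162.9, 89.5]
orientation: [0.999, 0.042, 0.0, -0.0]
force: [-0.3, -0.1, -4.6]
grip_width: 16.2
grasp_force: 4.0
{'mean': array([244.2, 292.8]), 'axis': 3.1027888998079143, 'len': 63.9053393804779, 'wid': 5.840731659181298, 'n': 4692}
time_s: 26.02
tcp_pos: [512.5, -162.8, 90.1]
orientation: [0.999, 0.042, 0.0, -0.0]
force: [-0.0, -0.2, -3.4]
grip_width: 16.0
grasp_force: 4.0
{'mean': array([243.3, 277.3]), 'axis': 3.111681117453693, 'len': 67.79552475280627, 'wid': 6.012808465627975, 'n': 4874}
```

Peak bracketed (3.026 beyond it, about 3.11 now). Release, rise and verify.

```bash
python3 -m crank '{"translation":[[0,0,0],[0,0,0],[0,0,0],[0,0,0],[0,0,-0.3],[0,0,-0.7],[0,0,-0.8],[0,0,-0.8],[0,0,0],[0,0,0]],"twist":[0,0,0,0,0,0,0,0,0,0]}' 0.4 4
python3 - <<'E'
from h import *
im=viewer.snapshot("scene");print(needle(im,viewer.calibration("scene"),24,"pics/n8.png"))
a=cv2.resize(im[150:280,270:400,::-1],(480,480),interpolation=2)
cv2.imwrite("pics/c8.png",cv2.resize(np.hstack([a,cv2.imread("pics/n8.png")]),(800,400)))
E
```

```text
time_s: 27.32
tcp_pos: [512.1, -162.9, 220.2]
orientation: [0.999, 0.042, 0.0, 0.0]
force: [0.3, -0.5, -0.8]
grip_width: 35.2
grasp_force: 0.0
{'mean': array([244. , 292.3]), 'axis': 3.1017492307274006, 'len': 62.667461653987246, 'wid': 5.871293255203099, 'n': 4693}
```

View pics/c8.png

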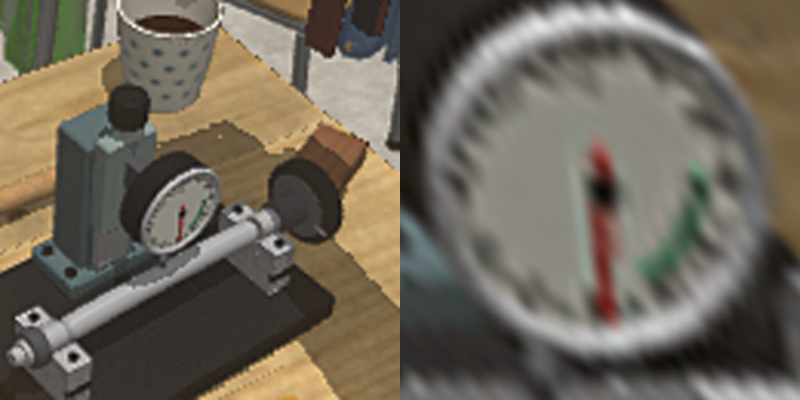

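The picture shows the gripper clear, the spindle seated in both V-blocks, and the needle still at its peak (3.10 rad, tip (608,325)).

```bash
python3 -c "
from workcell import job; print(job.hand_in())"
```

```text
the job is handed in; nothing more can be done
None
```

I lowered the head until the needle stood in the green arc (2.22 rad), then turned the spindle to its high spot (about 3.10 rad at the peak), with the plunger still on it and the gripper clear, and handed the job in at about 27 s; the hand-in gave no verdict.

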